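Dock the robot caddy

TASK

Roll the little wheeled caddy along the desk to its dock: first push it forward until both front castors trail straight, then steer it in between the rails and, with its nose, gently press the dock's stiff contact block fully home, then let go. Keep its wheels on the desk and the robot head standing on it, do not touch the dock with the gripper, and do not ram the dock or disturb the other things.

Things in the scene. Friction and masses are not known exactly. Their poses are not given: they have to be found in the camera images.
- caddy: Aluminium caddy on four wheels, 0.6 to 0.9 kg loaded. Origin at desk level under the frame; x forward to the nose, y to its left. It spans x -75 to +90 mm, 104 mm wide, deck top 40 mm high. Two fixed 30 mm rear wheels (axle at x = -55 mm) resist sideways motion; two 26 mm swivel castors in front turn about upright axes at x = +50, y = +-42 mm and come to trail within 60 mm of rolling.
- caddy_handle (a point): Middle of the push handle, a level steel bar 12 mm thick along the caddy's y, right above the rear axle (caddy x = -55 mm), centre 105 mm above the desk, 70 mm clear between its two posts; to be pinched from above, fingers before and behind the bar. 25 mm is clear fore and aft of it above 50 mm height. Axes as the caddy's.
- caddy_nose (a point): Centre of the front face of the caddy's rubber nose, 90 mm ahead of the caddy's origin and 38 mm above the desk; the nose is 36 mm wide and 28 mm high. Axes as the caddy's.
- hub_left (a point): Wheel hub of the left front castor, 13 mm above the desk, 14 mm from its swivel axis. Trailing straight it lies at x = +36, y = +42 mm in the caddy's frame. A castor not trailing sticks out up to 69 mm from the centre line and can jam on the dock's rails.
- hub_right (a point): Wheel hub of the right front castor, the mirror of the left: trailing straight it lies at x = +36 mm, y = -42 mm in the caddy's frame.
- dock: Fixed aluminium dock. Origin on the desk at the middle of its mouth; x points in along the centre line, z up. Straight rails 30 mm high, inner faces 58 mm either side of the centre line, run inwards from x = 0; flared guides (x = -38 to 0) widen the mouth to 160 mm. Inside is a black contact block; an end wall 60 mm high stands at x = 214 mm. Do not load it beyond 22 N.
- block (a joint): How far the contact block (50 mm wide, 20 to 52 mm high) is pushed in, m: 0 out, 0.010 fully home on a hard stop, where resistance rises steeply. It slides stiffly, about 6 N, no spring, stays where left. It sits on an adjuster set anywhere over 36 mm and not measured: its front face starts at dock x = 106 to 142 mm. Find it by feel.
- head_center (a point): Centre of the small white robot head standing loose in the caddy's tray, 46 x 48 x 63 mm high, 0.12 kg; this point is half-way up, 72 mm above the desk. To stay standing on the caddy. Axes: z up.
- spool_center (a point): Bystander: grey spool lying flat, 64 mm across, 28 mm high; its centre.
- jar_center (a point): Bystander: small clear jar with a black lid, 48 mm across, 65 mm high; its centre.
- driver_grip (a point): Bystander: a screwdriver lying on the desk beyond the dock; the middle of its handle.
Things that resemble listed ones, but are neither listed nor needed, are in the scene too. What is shaped like the caddy but brown or turquoise is not meant.

How it is judged:
On the way:
1. both front castors trail straight (within 20 degrees) while the nose is still outside the mouth of the dock (x of each of hub_left, hub_right in the frame of caddy below 0.0368 m and x of caddy_nose in the frame of dock below 0 m), for 0.1 s.
At the end, for the whole second after the job is handed in: The contact block is fully home (pushed in at least 8.5 of its 10 mm), the caddy is at rest on its wheels between the rails, its nose at least 105 mm inside the mouth, within 12 mm of the centre line and within 7 degrees of the dock's direction, with the robot head still standing on it (value of joint block above 0.0085 m and x of caddy_nose in the frame of dock above 0.105 m and y of caddy_nose in the frame of dock between -0.012 and 0.012 m and angle between the x axis of caddy and the x axis of dock, either way round below 0.12 rad and height (world z) of caddy below 0.004 m and angle between caddy's own z axis and vertical below 0.06 rad and linear speed of caddy below 0.01 m/s and angle between head_center's own z axis and vertical below 0.2 rad and horizontal distance between head_center and caddy below 0.035 m); the robot touches nothing.
It fails at once if the dock is loaded by the caddy with more than 22 N (contact force between caddy and dock above 22 N).
It fails at once if the gripper touches the dock (contact force between the fingers and dock above 1 N).
It fails at once if the caddy is lifted or tipped (height (world z) of caddy above 0.008 m or angle between caddy's own z axis and vertical above 0.12 rad).
It fails at once if the robot head falls over (angle between head_center's own z axis and vertical above 0.5 rad).
It fails at once if a bystander is disturbed (moved more than 20 mm) (distance of any of spool_center, jar_center, driver_grip from where it was at the start of the episode above 0.02 m).
It also fails if it takes over 61 s, if anything falls off the work surface, if the arm or the gripper's body presses on something with over 40 N, if the wrist force passes 120 N, or if a joint passes its speed limit or range.

ROBOT

A 7-joint arm with a two-finger parallel gripper is mounted at the origin on the work surface. World frame = base frame: x ahead of the robot, y to its left, z up, the work surface at z = 0. Lengths are in m, angles in rad, forces in N, time in s.
With the tool pointing down it reaches from about 0.4 to 0.85 m from the base axis. Payload 10.4 kg.
Tool frame: the origin (TCP) lies midway between the tips of the shut fingers; the grasp point (between the pads) lies 19 mm behind it; z points along the fingers, y is the line along which they close (so a half turn about z gives the same grasp; the last joint's range is limited). The gripper opens to 85 mm and grips with 20 to 120 N. Pads are 22 mm wide; open, the fingers measure 114 mm over their backs; the gripper's body (76 mm by 85 mm) begins 54 mm behind the grasp point. The pads swing forward as they close: fully open they stand 13 mm farther back than shut.
Start: joints at [1.132, 0.332, -0.065, 1.46, 0.022, 1.35, -0.088], TCP at [0.252, -0.572, 0.231] pointing down, gripper open.
Joint ranges: [-2.6, 2.6], [-0.5, 2.12], [-1.47, 1.34], [0.16, 2.42], [-1.27, 4.41], [0.06, 2.06], [-2.6, 2.6]. Speed limits (rad/s): [2.22, 2.22, 2.79, 2.79, 3.14, 3.14, 3.14].

INTERFACE

Orientations are given as a unit quaternion [x, y, z, w].
In Python, from workcell import get_obs, camera, camera_params, hand_in gives the robot as it stands.
- The arm moves only by the tool carry_out, never from a script. Its argument "commands" is a list that holds one entry, the list of rows, each a list of 6 numbers: the shift along the tool's x, y, z in units of 40 mm (1.0 is 40 mm), then the turn, a rotation vector about the tool's x, y, z in units of 6 degrees (1.0 is 6 degrees). In form: [[[x, y, z, ax, ay, az], ...]]. A call has 1 to 20 rows; each row shifts and turns the commanded pose from where the row before left it, along the tool's axes as they then stand; what a row does not reach is not made up. A row lasts 1/12 s, in which the tool goes at most 41.7 mm and 7.16 degrees, less where a joint would pass 70% of its speed; a pose out of reach is approached as far as the arm can. A call is refused whole if a number of a shift passes 1 or a number of a turn 1, either way. A call with a gripper value outside its range is refused whole. "hand" is the closure, from -1 (fully open) to 1 (shut), set as the call begins (left out, the last holds). The fingers move at their own pace and stop on an object; "force" is the grip in N (left out, the last holds). Time passes only in rows, so rows that do not move let the fingers close. It gives the time, the measured TCP pose, the force, the opening and the grip force at its end, in the units of the state.
- get_obs(): the state, without advancing time (a new reading comes with each control period).
- camera(name): name is "side" or "top" or "wrist"; returns the picture (400x640x3 uint8, red, green, blue); there is no depth.
- camera_params(name): a dict with "mtx" (3x3 intrinsics, pixels), "R" (3x3) and "t" (3): a world point X has camera coordinates R X + t. Camera axes: x right, y down, z forward; pixel columns grow to the right and rows downward; lengths in m; the calibration is good to about 2 mm. A picture is of the moment at which its call begins: read the wrist's pose just before it. camera_params takes no time and is no camera call; for the wrist camera it gives the pose at the moment of the call.
- hand_in(): hands the job in; it is judged then, once.
The state is a dict: "clock": time; "joint_pos": joint angles; "joint_velocities": joint speeds; "tau": joint torques, N m; "position": TCP position; "ee_rot": TCP orientation; "ft_force": force on the tool from outside, world axes, zero at the start; "torque": the same for the moment, N m; "grip_width": opening from 0.0 (shut) to 1.0 (fully open); "grasp_force": force on a finger pad.
Only numpy, scipy, OpenCV 4.12 (cv2) and the standard library are available. Lean on these libraries where they do the work, as an engineer would, in place of code of your own. Each camera call takes 0.05 s, during which the arm holds its last target. There are 200 camera calls.

## Working session

There is one attempt and no reset: what is moved stays moved. The work goes in short steps, Python scripts to look and compute and a tool call to move; the robot and the scene stay as the last step left them, time stands still between calls to the robot, and variables do not carry over. Pictures are saved under pics/ and viewed, at most 10 in all, crops included, and the job is handed in when it is done.

Besides the shell and the picture viewer there is one more tool, called after "Emit:" in YAML: its name, and indented under it one key for each argument. carry_out: Moves the arm, as the interface text tells. Its arguments: {"type":"object","properties":{"commands":{"type":"array"},"hand":{"type":"number"},"force":{"type":"number"}},"required":["commands"]}

```bash
mkdir -p pics; cat > h.py <<'E'
import numpy as np, cv2
from workcell import get_obs, camera, camera_params, hand_in
def snap(n,f):
    im=camera(n); cv2.imwrite(f'pics/{f}.png',im[:,:,::-1]); return im
def ray(n,u,v,z,P=None):
    P=P or camera_params(n); K,R,t=map(np.array,(P['mtx'],P['R'],P['t']))
    d=R.T@np.linalg.solve(K,[u,v,1]); c=-R.T@t.ravel()
    return c+d*(z-c[2])/d[2]
def proj(n,X):
    P=camera_params(n); K,R,t=map(np.array,(P['mtx'],P['R'],P['t']))
    p=K@(R@np.array(X)+t.ravel()); return p[:2]/p[2]
E
python3 - <<'E'
from h import *
o=get_obs(); print(o['clock'],o['position'],o['ee_rot'],o['ft_force'],o['grip_width'])
snap('top','top0');snap('side','side0')
for n in('top','side'):
    P=camera_params(n);print(P['mtx'],-np.array(P['R']).T@np.array(P['t']).ravel())
E
```

```text
0.0 [ 0.25228346 -0.57140253  0.23050545] [ 9.78466920e-01  2.06402461e-01 -1.70878853e-04 -6.93066784e-04] [1.22650661 0.13926971 0.76083609] 1.0029175842686031
[[381.09287379   0.         322.91260947]
 [  0.         381.09287379 199.15596773]
 [  0.           0.           1.        ]] [ 0.44977465 -0.07139855  0.98220035]
[[373.47191186   0.         320.27177306]
 [  0.         373.47191186 197.33482362]
 [  0.           0.           1.        ]] [0.28193627 0.68764059 0.55998998]
```

View pics/top0.png

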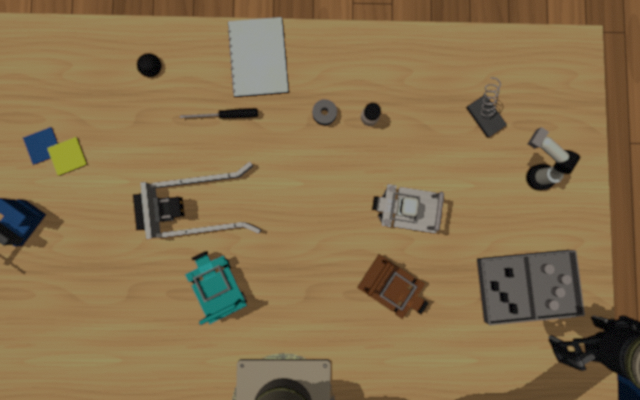

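View pics/side0.png

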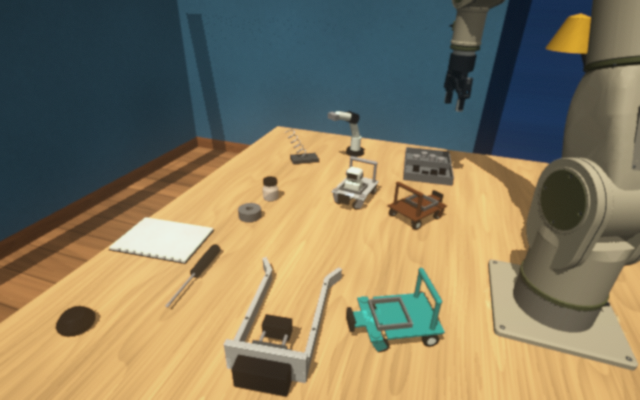

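The top view shows three caddy shapes: silver with the white head at (410,209), brown at (393,287) and turquoise at (216,288). The silver one fits: it is aluminium and carries the head. Its nose is at (377,203) and its handle near (441,212). The dock's mouth faces right near x=250, the spool is at (324,112), the jar at (372,113) and the screwdriver at (238,113). I'll confirm in an enlarged crop.

```bash
python3 - <<'E'
import cv2,numpy as np
im=cv2.imread('pics/top0.png')
a=cv2.resize(im[172:247,365:455],None,fx=4,fy=4,interpolation=cv2.INTER_CUBIC)
b=cv2.resize(im[155:247,125:270],None,fx=3,fy=3,interpolation=cv2.INTER_CUBIC)
s=np.zeros((300,800,3),np.uint8); s[:300,:360]=a; s[:276,362:797]=b
cv2.imwrite('pics/crop0.png',s)
E
```

```text
(no output)
```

View pics/crop0.png

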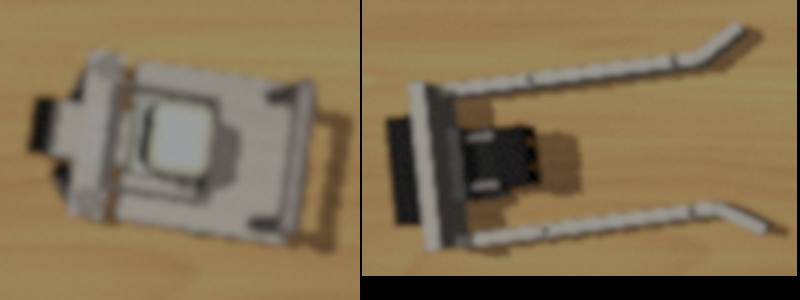

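The crop confirms it: the silver caddy with the head has its black nose at left and its handle bar from about (442,193) to (436,232). The dock rails run from about (156,185) to (235,176) and (164,235) to (238,225), with the block face near (183,208).

```bash
python3 - <<'E'
from h import *
c=lambda x,y:(365+x/4,172+y/4); d=lambda x,y:(125+(x-362)/3,155+y/3)
T=lambda p,z:ray('top',*p,z)
h1,h2=T(c(308,85),.111),T(c(285,240),.111); n=T(c(35,125),.045)
print('handle',h1,h2,(h1+h2)/2,'nose',n)
m=(h1+h2)/2; v=n-m; print('fwd from bar',np.degrees(np.arctan2(*(h2-h1)[:2]*[1,1])),'head',np.degrees(np.arctan2(v[1],v[0])),np.linalg.norm(v[:2]))
hd=T(c(180,137),.103);print('head',hd)
ua,ub=T(d(455,90),.03),T(d(695,61),.03); la,lb=T(d(480,240),.03),T(d(717,208),.03)
for a,b in((ub,ua),(lb,la)):
    print(a,b,np.degrees(np.arctan2(b[1]-a[1],b[0]-a[0])))
print('mouth',(ub+lb)/2,np.linalg.norm((ub-lb)[:2]))
print('block',T(d(535,155),.052))
w1,w2=T(d(418,85),.06),T(d(433,248),.06);print('wall',w1,w2)
o=get_obs();print(o['joint_pos'])
E
```

```text
handle [ 0.52527529 -0.36599556  0.111     ] [ 0.43591797 -0.35161686  0.111     ] [ 0.48059663 -0.35880621  0.111     ] nose [ 0.5043475  -0.21808942  0.045     ]
fwd from bar -80.85875804059123 head 80.41963390738279 0.14270710764003597
head [ 0.49485996 -0.2934671   0.103     ]
[0.57163773 0.12539321 0.03      ] [0.54508631 0.32269277 0.03      ] 97.66448398996764
[0.44947374 0.10431749 0.03      ] [0.42148881 0.29762155 0.03      ] 98.23756950238617
mouth [0.51055574 0.11485535 0.03      ] 0.12396864574103664
block [0.4908751  0.24758637 0.052     ]
wall [0.54577791 0.3398222  0.06      ] [0.41573864 0.32277933 0.06      ]
[ 1.13240242  0.33282788 -0.06469532  1.46085685  0.0216055   1.34990161
 -0.08847305]
```

Emit:
carry_out:
  commands:
    - [[0,0,0,0,0,0.92],[0,0,0,0,0,0.92],[0,0,0,0,0,0.92],[0,0,0,0,0,0.92],[0,0,0,0,0,0.92],[0,0,0,0,0,0.92],[0.4,-0.51,0.15,0,0,0],[0.4,-0.51,0.15,0,0,0],[0.4,-0.51,0.15,0,0,0],[0.4,-0.51,0.15,0,0,0],[0.4,-0.51,0.15,0,0,0],[0.4,-0.51,0.15,0,0,0],[0.4,-0.51,0.15,0,0,0],[0.4,-0.51,0.15,0,0,0],[0.4,-0.51,0.15,0,0,0],[0.4,-0.51,0.15,0,0,0],[0.4,-0.51,0.15,0,0,0],[0.4,-0.51,0.15,0,0,0],[0,0,0,0,0,0],[0,0,0,0,0,0]]
  hand: 0.2
  force: 60

```text
clock: 1.77
position: [0.4823, -0.3594, 0.1585]
ee_rot: [0.997, -0.079, -0.001, -0.001]
ft_force: [-0.2, 0.0, 0.1]
grip_width: 0.4
grasp_force: 0.0
```

```bash
cat >> h.py <<'E'
from scipy.spatial.transform import Rotation as Ro
def st():
    o=get_obs(); M=Ro.from_quat(o['ee_rot']).as_matrix()
    print('t',o['clock'],'p',np.round(o['position'],4),'yaw x',np.round(np.degrees(np.arctan2(M[1,0],M[0,0])),2),'tz',np.round(M[:,2],3),'F',np.round(o['ft_force'],2),'T',np.round(o['torque'],2),'w',round(float(o['grip_width']),3),'g',o['grasp_force'])
    return o,M
E
python3 - <<'E'
from h import *
st(); a=snap('wrist','w1'); print(proj('wrist',[.4806,-.359,.111]))
E
```

```text
t 1.7667 p [ 0.4823 -0.3594  0.1585] yaw x -9.11 tz [-0.001  0.001 -1.   ] F [-0.25  0.04  0.13] T [-0.04  0.07 -0.01] w 0.4 g 0.0
[314.07606244 225.62642373]
```

View pics/w1.png

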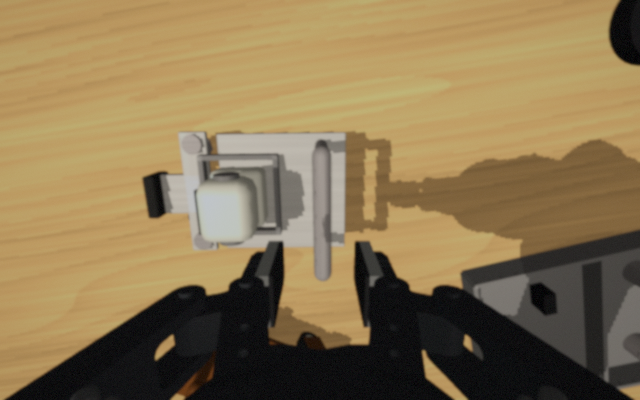

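The wrist view shows the bar from (320,143) to (322,280), its middle at about (321,211). It lies between the fingers, with the head at (227,208) and the nose at (153,195). Next I compute the bar's pose.

```bash
python3 - <<'E'
from h import *
a,b=ray('wrist',320.5,141,.109),ray('wrist',322,281,.109)
print(a,b,(a+b)/2,np.degrees(np.arctan2(*(b-a)[1::-1])),np.linalg.norm(a-b))
n=ray('wrist',146,195,.05);print(n)
o,M=st(); print('tool', M.T@((a+b)/2-o['position'])/.04)
E
```

```text
[ 0.53249473 -0.37152391  0.109     ] [ 0.43952022 -0.35761048  0.109     ] [ 0.48600748 -0.36456719  0.109     ] 171.48897049305094 0.09400980014866137
[ 0.50736072 -0.22265386  0.05      ]
t 1.8167 p [ 0.4813 -0.361   0.1589] yaw x -9.25 tz [-0.001  0.    -1.   ] F [-0.01 -0.49  0.14] T [-0.05  0.02  0.02] w 0.398 g 0.0
tool [0.13054994 0.06984479 1.24686896]
```

Emit:
carry_out:
  commands:
    - [[0.07,0.03,0.2,0,0,-0.07],[0,0,0.32,0,0,0],[0,0,0.32,0,0,0],[0,0,0.32,0,0,0],[0,0,0.32,0,0,0],[0,0,0.2,0,0,0],[0,0,0.14,0,0,0],[0,0,0,0,0,0],[0,0,0,0,0,0]]

```text
clock: 2.57
position: [0.4841, -0.3629, 0.0865]
ee_rot: [0.997, -0.077, -0.0, 0.0]
ft_force: [-0.7, -0.0, 0.0]
grip_width: 0.403
grasp_force: 0.0
```

Emit:
carry_out:
  commands:
    - [[0,0,0,0,0,0],[0,0,0,0,0,0],[0,0,0,0,0,0],[0,0,0,0,0,0],[0,0,0,0,0,0],[0,0,0,0,0,0],[0,0,0,0,0,0],[0,0,0,0,0,0],[0,0,0,0,0,0],[0,0,0,0,0,0]]
  hand: 1
  force: 50

```text
clock: 3.4
position: [0.4845, -0.3632, 0.0873]
ee_rot: [0.997, -0.077, 0.001, 0.0]
ft_force: [0.4, 0.0, 5.8]
grip_width: 0.115
grasp_force: 49.2
```

```bash
python3 - <<'E'
from h import *
st()
E
```

```text
t 3.4 p [ 0.4845 -0.3632  0.0873] yaw x -8.88 tz [ 0.001 -0.001 -1.   ] F [0.43 0.03 5.81] T [0.08 0.1  0.02] w 0.115 g 49.18501853942871
```

The bar is gripped. Now a straight push forward of 80 mm to trail the castors.

Emit:
carry_out:
  commands:
    - [[0,-0.03,-0.012,0,0,0],[0,-0.06,0,0,0,0],[0,-0.1,0,0,0,0],[0,-0.14,0,0,0,0],[0,-0.17,0,0,0,0],[0,-0.17,0,0,0,0],[0,-0.17,0,0,0,0],[0,-0.17,0,0,0,0],[0,-0.17,0,0,0,0],[0,-0.17,0,0,0,0],[0,-0.17,0,0,0,0],[0,-0.17,0,0,0,0],[0,-0.14,0,0,0,0],[0,-0.1,0,0,0,0],[0,-0.06,0,0,0,0],[0,-0.03,0,0,0,0],[0,0,0,0,0,0],[0,0,0,0,0,0]]

```text
clock: 4.9
position: [0.4969, -0.2818, 0.0873]
ee_rot: [0.997, -0.077, 0.0, -0.0]
ft_force: [0.5, 1.0, 6.2]
grip_width: 0.122
grasp_force: 49.2
```

```bash
python3 - <<'E'
from h import *
st(); a=snap('top','top1'); b=snap('side','side1')
A=cv2.resize(a[165:240,300:460],None,fx=4,fy=4,interpolation=cv2.INTER_CUBIC)
B=cv2.resize(b[150:235,290:450],None,fx=3.5,fy=3.5,interpolation=cv2.INTER_CUBIC)
s=np.zeros((600,640,3),np.uint8); s[:300]=A; s[302:302+B.shape[0],:B.shape[1]]=B
cv2.imwrite('pics/c1.png',s[:,:,::-1])
E
```

```text
t 4.9 p [ 0.4969 -0.2818  0.0873] yaw x -8.81 tz [ 0.  0. -1.] F [0.47 1.01 6.18] T [ 0.04 -0.06  0.02] w 0.122 g 49.23071801662445
```

View pics/c1.png

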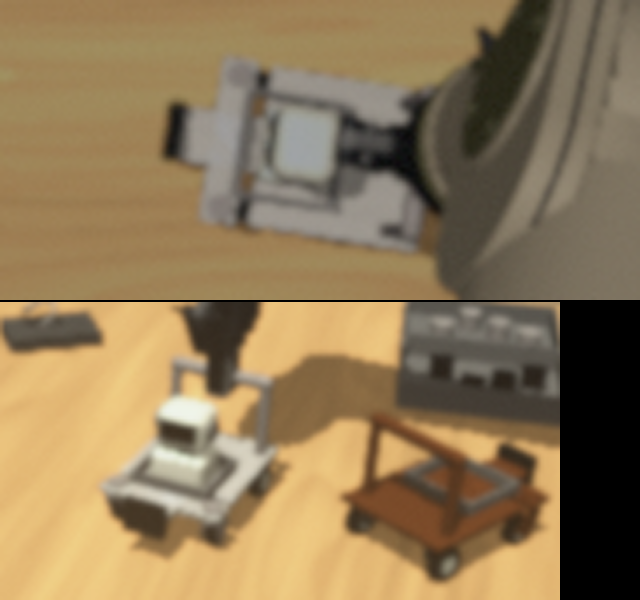

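The castors now trail: the dark wheels sit in the gap straight behind the crossbar pivots, at crop (262,82) and (248,208). The head is standing and the nose face is near crop (168,130). Now I plan the S-curve.

```bash
cat > plan.py <<'E'
from h import *
D=np.array([.510,.1145]); th=np.radians(98)
ex=np.array([np.cos(th),np.sin(th)]); ey=np.array([-ex[1],ex[0]])
def dock(p): v=np.array(p)[:2]-D; return np.array([v@ex,v@ey])
E
python3 - <<'E'
from plan import *
from scipy.interpolate import CubicHermiteSpline
o,M=st()
n=ray('top',342,197.5,.05); print('nose',n,dock(n),'pred',o['position'][:2]-.145*M[:2,1],dock(o['position'][:2]-.145*M[:2,1]))
e1,e2=ray('top',300+238/4,165+72/4,.04),ray('top',300+220/4,165+210/4,.04); m=(e1+e2)/2
print('pivots',m,'offset left of tool line',(m-o['position'])[:2]@-M[:2,0])
h=-M[:2,1]; x0,y0=dock(o['position']); a=np.arctan2(h@ey,h@ex); print(x0,y0,np.degrees(a))
L=-.165-x0
c=CubicHermiteSpline([x0,-.165],[y0,0],[np.tan(a),0])
x=np.linspace(x0,-.165,2001); y=c(x); s=np.r_[0,np.cumsum(np.hypot(np.diff(x),np.diff(y)))]; hd=np.arctan(c(x,1))
N=20; ss=np.linspace(0,s[-1],N+1); X=np.interp(ss,s,x);Y=np.interp(ss,s,y);H=np.interp(ss,s,hd)
for i in range(N):
    d=np.array([X[i+1]-X[i],Y[i+1]-Y[i]]); f=np.array([np.cos(H[i]),np.sin(H[i])]); l=np.array([-f[1],f[0]])
    print(np.round([-(d@l)/.04,-(d@f)/.04,-np.degrees(H[i+1]-H[i])/6],3))
E
```

```text
t 5.0 p [ 0.4968 -0.2819  0.0873] yaw x -8.82 tz [ 0.  0. -1.] F [ 0.97 -0.14  6.69] T [ 0.06 -0.09 -0.03] w 0.12 g 49.231685400009155
nose [ 0.51739663 -0.139077    0.05      ] [-0.25213862  0.02796646] pred [ 0.51908148 -0.13863654] [-0.25193693  0.0262367 ]
pivots [ 0.51181545 -0.17778066  0.04      ] offset left of tool line 0.0011775993991730927
-0.39073306746471154 0.06819655514486711 -16.82074208729325
[ 0.004 -0.296  0.242]
[ 0.003 -0.296  0.199]
[ 0.003 -0.296  0.157]
[ 0.002 -0.296  0.118]
[ 0.001 -0.296  0.081]
[ 0.001 -0.296  0.045]
[ 0.    -0.296  0.009]
[-0.    -0.296 -0.026]
[-0.001 -0.296 -0.062]
[-0.001 -0.296 -0.098]
[-0.002 -0.296 -0.136]
[-0.003 -0.296 -0.176]
[-0.003 -0.296 -0.219]
[-0.004 -0.296 -0.264]
[-0.005 -0.296 -0.312]
[-0.006 -0.296 -0.363]
[-0.006 -0.296 -0.417]
[-0.007 -0.296 -0.472]
[-0.008 -0.296 -0.528]
[-0.009 -0.296 -0.581]
```

Emit:
carry_out:
  commands:
    - [[0,-0.06,0,0,0,0.05],[0,-0.12,0,0,0,0.1],[0,-0.12,0,0,0,0.09],[0,-0.2,0,0,0,0.14],[0,-0.2,0,0,0,0.12],[0,-0.2,0,0,0,0.1],[0,-0.2,0,0,0,0.08],[0,-0.2,0,0,0,0.07],[0,-0.2,0,0,0,0.05],[0,-0.2,0,0,0,0.03],[0,-0.2,0,0,0,0.01],[0,-0.2,0,0,0,-0.01],[0,-0.2,0,0,0,-0.03],[0,-0.2,0,0,0,-0.05],[0,-0.2,0,0,0,-0.06],[0,-0.2,0,0,0,-0.08],[0,-0.06,0,0,0,-0.03],[0,0,0,0,0,0],[0,0,0,0,0,0]]

```text
clock: 6.58
position: [0.5222, -0.1661, 0.0873]
ee_rot: [0.994, -0.107, -0.0, -0.0]
ft_force: [-2.0, 1.1, 6.9]
grip_width: 0.117
grasp_force: 49.3
```

```bash
cat > p2.py <<'E'
from plan import *
from scipy.interpolate import CubicHermiteSpline
import sys
N=int(sys.argv[1]); xe=float(sys.argv[2])
o,M=st(); h=-M[:2,1]; x0,y0=dock(o['position']); a=np.arctan2(h@ey,h@ex); print(x0,y0,np.degrees(a))
c=CubicHermiteSpline([x0,xe],[y0,0],[np.tan(a),0])
x=np.linspace(x0,xe,2001); y=c(x); s=np.r_[0,np.cumsum(np.hypot(np.diff(x),np.diff(y)))]; hd=np.arctan(c(x,1))
ss=np.linspace(0,s[-1],N+1); X=np.interp(ss,s,x);Y=np.interp(ss,s,y);H=np.interp(ss,s,hd)
for i in range(N):
    d=np.array([X[i+1]-X[i],Y[i+1]-Y[i]]); f=np.array([np.cos(H[i]),np.sin(H[i])]); l=np.array([-f[1],f[0]])
    print(np.round([-(d@l)/.04,-(d@f)/.04,-np.degrees(H[i+1]-H[i])/6],3))
E
python3 p2.py 18 -.16
```

```text
t 6.5833 p [ 0.5222 -0.1661  0.0873] yaw x -12.28 tz [-0.  0. -1.] F [-2.02  1.1   6.9 ] T [ 0.13  0.13 -0.02] w 0.117 g 49.33941721916199
-0.2795366923589725 0.026997341755545325 -20.27707775943575
[-0.001 -0.171 -0.062]
[-0.001 -0.171 -0.074]
[-0.001 -0.171 -0.087]
[-0.001 -0.171 -0.1  ]
[-0.001 -0.171 -0.114]
[-0.001 -0.171 -0.128]
[-0.001 -0.171 -0.143]
[-0.001 -0.171 -0.158]
[-0.002 -0.171 -0.174]
[-0.002 -0.171 -0.19 ]
[-0.002 -0.171 -0.207]
[-0.002 -0.171 -0.224]
[-0.002 -0.171 -0.242]
[-0.002 -0.171 -0.26 ]
[-0.002 -0.171 -0.278]
[-0.003 -0.171 -0.295]
[-0.003 -0.171 -0.312]
[-0.003 -0.171 -0.329]
```

Emit:
carry_out:
  commands:
    - [[0,-0.17,0,0,0,-0.06],[0,-0.17,0,0,0,-0.07],[0,-0.17,0,0,0,-0.09],[0,-0.17,0,0,0,-0.1],[0,-0.17,0,0,0,-0.11],[0,-0.17,0,0,0,-0.13],[0,-0.17,0,0,0,-0.14],[0,-0.17,0,0,0,-0.16],[0,-0.17,0,0,0,-0.17],[0,-0.17,0,0,0,-0.19],[0,-0.17,0,0,0,-0.21],[0,-0.17,0,0,0,-0.22],[0,-0.17,0,0,0,-0.24],[0,-0.17,0,0,0,-0.26],[0,-0.17,0,0,0,-0.28],[0,-0.17,0,0,0,-0.3],[0,-0.15,0,0,0,-0.31],[0,-0.1,0,0,0,-0.25],[0,0,0,0,0,0],[0,0,0,0,0,0]]

```text
clock: 8.25
position: [0.5339, -0.0484, 0.0873]
ee_rot: [0.998, 0.065, 0.0, -0.0]
ft_force: [0.1, -0.0, 6.0]
grip_width: 0.126
grasp_force: 49.3
```

```bash
python3 - <<'E'
from plan import *
o,M=st(); h=-M[:2,1]; print(dock(o['position']),dock(o['position'][:2]+.145*h),np.degrees(np.arctan2(h@ey,h@ex)))
a=snap('top','top2')
A=cv2.resize(a[140:260,130:330],None,fx=4,fy=4,interpolation=cv2.INTER_CUBIC)
cv2.imwrite('pics/c2.png',A[:,:,::-1])
E
```

```text
t 8.25 p [ 0.5339 -0.0484  0.0873] yaw x 7.48 tz [ 0.  0. -1.] F [ 0.14 -0.01  5.99] T [ 0.13 -0.05 -0.03] w 0.126 g 49.25901710987091
[-0.16466002 -0.00096954] [-0.019666   -0.00228607] -0.5202234178391589
```

View pics/c2.png

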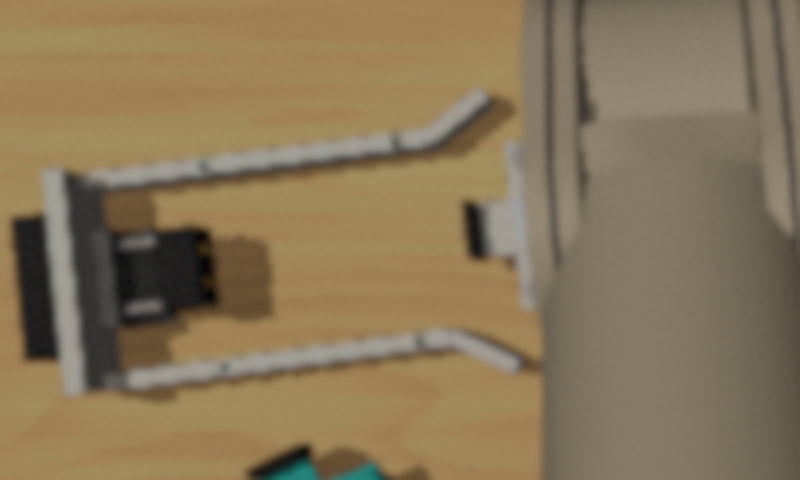

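The view shows the nose face at crop (464,203)–(472,257), just before the mouth. The upper rail runs (100,181)→(425,139), the lower (130,380)→(455,339). I'll refine the centre line by fitting the bright rail stripes.

```bash
python3 - <<'E'
from plan import *
im=cv2.imread('pics/top2.png').astype(float)
hsv=cv2.cvtColor(im.astype(np.uint8),cv2.COLOR_BGR2HSV); w=np.clip(90-hsv[...,1].astype(float),0,None)*(hsv[...,2]>120)
L=[]
for (x0,y0,x1,y1) in((112,181,400,142),(150,377,430,342)):
    P=[]
    for u in range(int(130+x0/4),int(130+x1/4)):
        v=140+(y0+((u-130)*4-x0)*(y1-y0)/(x1-x0))/4
        r=np.arange(int(v)-4,int(v)+6); ww=w[r,u]
        if ww.sum()>30: P.append(ray('top',u,(r*ww).sum()/ww.sum(),.03)[:2])
    P=np.array(P); k=np.polyfit(P[:,1],P[:,0],1); r=P[:,0]-np.polyval(k,P[:,1]); L.append(k); print(len(P),k,'yaw',90-np.degrees(np.arctan(k[0])),r.std())
k=np.mean(L,0); yaw=np.pi/2-np.arctan(k[0]); print('centre at mouth y .1145:',np.polyval(k,.1145),'width',(L[0]-L[1])@[.2,1]*np.cos(np.arctan(k[0])), 'yaw',np.degrees(yaw))
n=ray('top',247,197.5,.052); print('nose',n,'off left',-(n[0]-np.polyval(k,n[1]))*np.sin(yaw))
o,M=st();p=o['position'];q=p[:2]-.145*M[:2,1]
for z in(p,q):print('off left',-(z[0]-np.polyval(k,z[1]))*np.sin(yaw))
E
```

```text
72 [-0.14541183  0.59405565] yaw 98.2734961469498 0.0007802482224296212
70 [-0.14535875  0.46657457] yaw 98.27051755717123 0.0005743787637085975
centre at mouth y .1145: 0.5136684980363522 width 0.12614428493649918 yaw 98.27200685768858
nose [0.51479013 0.0928615  0.052     ] off left 0.0020032233730097413
t 8.3 p [ 0.5339 -0.0486  0.0873] yaw x 7.45 tz [ 0.  0. -1.] F [0.23 1.17 6.9 ] T [ 0.15 -0.1  -0.01] w 0.118 g 49.25929248332977
off left 0.0034485181571851124
off left 0.0013766060615655429
```

Emit:
carry_out:
  commands:
    - [[0,-0.06,0,0,0,0],[0,-0.1,0,0,0,0],[0,-0.12,0,0,0,0],[0,-0.12,0,0,0,0],[0,-0.12,0,0,0,0],[0,-0.12,0,0,0,0],[0,-0.12,0,0,0,0],[0,-0.12,0,0,0,0],[0,-0.12,0,0,0,0],[0,-0.12,0,0,0,0],[0,-0.12,0,0,0,-0.01],[0,-0.12,0,0,0,-0.01],[0,-0.1,0,0,0,-0.01],[0,-0.06,0,0,0,0],[0,0,0,0,0,0]]

```text
clock: 9.55
position: [0.5258, 0.012, 0.0873]
ee_rot: [0.998, 0.067, 0.0, -0.0]
ft_force: [-0.6, -0.3, 6.7]
grip_width: 0.115
grasp_force: 49.3
```

```bash
sed -i 's/^D=.*/D=np.array([.5137,.1145]); th=np.radians(98.27)/' plan.py; cat > q.py <<'E'
from plan import *
o,M=st(); h=-M[:2,1]; f=o['ft_force'][:2]; print('axle',dock(o['position']),'nose',dock(o['position'][:2]+.145*h),np.degrees(np.arctan2(h@ey,h@ex)),'Fdock',f@ex,f@ey)
E
python3 q.py
```

```text
t 9.55 p [0.5258 0.012  0.0873] yaw x 7.66 tz [-0.  0. -1.] F [-0.61 -0.3   6.72] T [0.04 0.08 0.02] w 0.115 g 49.29946839809418
axle [-0.10316583  0.00276728] nose [0.04182595 0.00122356] -0.6100016877220146 Fdock -0.21117261750136773 0.6430864238691751
```

No rail contact. I continue to a nose position of about 0.096.

Emit:
carry_out:
  commands:
    - [[0,-0.06,0,0,0,0],[0,-0.1,0,0,0,-0.01],[0,-0.12,0,0,0,-0.01],[0,-0.12,0,0,0,-0.01],[0,-0.12,0,0,0,-0.01],[0,-0.12,0,0,0,-0.01],[0,-0.12,0,0,0,-0.01],[0,-0.12,0,0,0,-0.01],[0,-0.12,0,0,0,-0.01],[0,-0.12,0,0,0,0],[0,-0.1,0,0,0,0],[0,-0.08,0,0,0,0],[0,-0.05,0,0,0,0],[0,0,0,0,0,0],[0,0,0,0,0,0]]

```text
clock: 10.8
position: [0.5183, 0.0651, 0.0872]
ee_rot: [0.997, 0.071, -0.0, -0.0]
ft_force: [-0.4, 0.6, 7.7]
grip_width: 0.12
grasp_force: 49.4
```

```bash
python3 q.py
```

```text
t 10.8 p [0.5183 0.0651 0.0872] yaw x 8.12 tz [-0. -0. -1.] F [-0.44  0.64  7.72] T [0.06 0.24 0.05] w 0.12 g 49.37146604061127
axle [-0.04956745  0.00260244] nose [0.09543202 0.00221311] -0.15383974536368447 Fdock 0.697913217645215 0.3458122612555107
```

Emit:
carry_out:
  commands:
    - [[0,-0.03,0,0,0,0],[0,-0.03,0,0,0,0],[0,-0.03,0,0,0,0],[0,-0.03,0,0,0,0],[0,-0.03,0,0,0,0],[0,-0.03,0,0,0,0],[0,-0.03,0,0,0,0],[0,-0.03,0,0,0,0],[0,-0.03,0,0,0,0],[0,-0.03,0,0,0,0],[0,-0.03,0,0,0,0],[0,-0.03,0,0,0,0],[0,-0.03,0,0,0,0],[0,-0.03,0,0,0,0],[0,-0.03,0,0,0,0]]

```text
clock: 12.05
position: [0.5157, 0.0825, 0.0873]
ee_rot: [0.998, 0.071, -0.0, 0.0]
ft_force: [-1.5, -0.3, 8.0]
grip_width: 0.119
grasp_force: 49.4
```

```bash
python3 q.py
```

```text
t 12.05 p [0.5157 0.0825 0.0873] yaw x 8.09 tz [-0. -0. -1.] F [-1.47 -0.31  8.03] T [-0.14  0.31  0.04] w 0.119 g 49.40068602561951
axle [-0.03199006  0.00260282] nose [0.1130092  0.00214184] -0.1821550130992256 Fdock -0.09733776085428435 1.5023195481653377
```

No contact yet. I feel forward in 6–7 mm pieces.

Emit:
carry_out:
  commands:
    - [[0,-0.03,0,0,0,0],[0,-0.03,0,0,0,0],[0,-0.03,0,0,0,0],[0,-0.03,0,0,0,0],[0,-0.03,0,0,0,0],[0,-0.03,0,0,0,0]]

```text
clock: 12.55
position: [0.5147, 0.0896, 0.0873]
ee_rot: [0.998, 0.07, -0.0, 0.0]
ft_force: [-1.0, -1.5, 8.1]
grip_width: 0.119
grasp_force: 49.4
```

Emit:
carry_out:
  commands:
    - [[0,-0.02,0,0,0,0],[0,-0.02,0,0,0,0],[0,-0.02,0,0,0,0],[0,-0.02,0,0,0,0],[0,-0.02,0,0,0,0]]

```text
clock: 12.97
position: [0.5141, 0.0936, 0.0873]
ee_rot: [0.998, 0.071, -0.0, 0.0]
ft_force: [-1.8, -0.6, 7.7]
grip_width: 0.118
grasp_force: 49.4
```

Emit:
carry_out:
  commands:
    - [[0,-0.02,0,0,0,0],[0,-0.02,0,0,0,0],[0,-0.02,0,0,0,0],[0,-0.02,0,0,0,0],[0,-0.02,0,0,0,0]]

```text
clock: 13.38
position: [0.5136, 0.0975, 0.0873]
ee_rot: [0.998, 0.071, -0.0, 0.0]
ft_force: [-1.2, -0.9, 7.9]
grip_width: 0.118
grasp_force: 49.4
```

Emit:
carry_out:
  commands:
    - [[0,-0.02,0,0,0,0],[0,-0.02,0,0,0,0],[0,-0.02,0,0,0,0],[0,-0.02,0,0,0,0],[0,-0.02,0,0,0,0]]

```text
clock: 13.8
position: [0.513, 0.1015, 0.0873]
ee_rot: [0.998, 0.071, -0.0, 0.0]
ft_force: [-1.3, -0.9, 8.4]
grip_width: 0.12
grasp_force: 49.5
```

Emit:
carry_out:
  commands:
    - [[0,-0.02,0,0,0,0],[0,-0.02,0,0,0,0],[0,-0.02,0,0,0,0],[0,-0.02,0,0,0,0]]

```text
clock: 14.13
position: [0.5125, 0.1046, 0.0873]
ee_rot: [0.998, 0.071, -0.0, 0.0]
ft_force: [-2.2, -1.1, 8.3]
grip_width: 0.118
grasp_force: 49.5
```

Emit:
carry_out:
  commands:
    - [[0,-0.02,0,0,0,0],[0,-0.02,0,0,0,0],[0,-0.02,0,0,0,0],[0,-0.02,0,0,0,0]]

```text
clock: 14.47
position: [0.512, 0.1078, 0.0873]
ee_rot: [0.998, 0.071, -0.0, 0.0]
ft_force: [-2.4, -0.8, 8.4]
grip_width: 0.117
grasp_force: 49.5
```

Emit:
carry_out:
  commands:
    - [[0,-0.02,0,0,0,0],[0,-0.02,0,0,0,0],[0,-0.02,0,0,0,0]]

```text
clock: 14.72
position: [0.5117, 0.1102, 0.0873]
ee_rot: [0.998, 0.071, -0.0, 0.0]
ft_force: [-1.6, -0.4, 9.1]
grip_width: 0.119
grasp_force: 49.5
```

Emit:
carry_out:
  commands:
    - [[0,-0.02,0,0,0,0],[0,-0.02,0,0,0,0],[0,-0.02,0,0,0,0]]

```text
clock: 14.97
position: [0.5116, 0.1108, 0.0873]
ee_rot: [0.998, 0.07, -0.0, 0.001]
ft_force: [-1.3, -7.3, 9.7]
grip_width: 0.121
grasp_force: 49.7
```

Contact with the block at tool y ≈ 0.1106, where the force rises to 7 N. Home should be at tool y ≈ 0.1205.

Emit:
carry_out:
  commands:
    - [[0,-0.02,0,0,0,0],[0,-0.02,0,0,0,0],[0,-0.02,0,0,0,0]]

```text
clock: 15.22
position: [0.5113, 0.113, 0.0873]
ee_rot: [0.998, 0.07, -0.0, 0.001]
ft_force: [-2.1, -7.0, 9.9]
grip_width: 0.117
grasp_force: 49.7
```

Emit:
carry_out:
  commands:
    - [[0,-0.02,0,0,0,0],[0,-0.02,0,0,0,0],[0,-0.02,0,0,0,0]]

```text
clock: 15.47
position: [0.511, 0.1154, 0.0873]
ee_rot: [0.998, 0.07, -0.0, 0.001]
ft_force: [-1.0, -7.1, 10.4]
grip_width: 0.122
grasp_force: 49.7
```

Emit:
carry_out:
  commands:
    - [[0,-0.02,0,0,0,0],[0,-0.02,0,0,0,0],[0,-0.02,0,0,0,0]]

```text
clock: 15.72
position: [0.5106, 0.1178, 0.0873]
ee_rot: [0.998, 0.07, -0.0, 0.001]
ft_force: [-2.0, -7.5, 10.4]
grip_width: 0.122
grasp_force: 49.7
```

Emit:
carry_out:
  commands:
    - [[0,-0.01,0,0,0,0],[0,-0.01,0,0,0,0],[0,-0.01,0,0,0,0]]

```text
clock: 15.97
position: [0.5104, 0.119, 0.0873]
ee_rot: [0.998, 0.07, -0.0, 0.001]
ft_force: [-1.2, -7.2, 10.5]
grip_width: 0.12
grasp_force: 49.7
```

Emit:
carry_out:
  commands:
    - [[0,-0.01,0,0,0,0],[0,-0.01,0,0,0,0]]

```text
clock: 16.13
position: [0.5103, 0.1197, 0.0873]
ee_rot: [0.998, 0.07, -0.0, 0.001]
ft_force: [-1.0, -6.0, 9.7]
grip_width: 0.117
grasp_force: 49.7
```

Emit:
carry_out:
  commands:
    - [[0,-0.01,0,0,0,0],[0,-0.01,0,0,0,0]]

```text
clock: 16.3
position: [0.5102, 0.1203, 0.0873]
ee_rot: [0.998, 0.07, -0.0, 0.001]
ft_force: [-0.7, -8.6, 9.7]
grip_width: 0.12
grasp_force: 49.8
```

Emit:
carry_out:
  commands:
    - [[0,-0.01,0,0,0,0],[0,-0.01,0,0,0,0]]

```text
clock: 16.47
position: [0.5103, 0.1203, 0.0873]
ee_rot: [0.998, 0.069, -0.0, 0.002]
ft_force: [-1.1, -10.8, 11.7]
grip_width: 0.121
grasp_force: 49.9
```

Stalled at 0.1203 with about 11 N, so the block is home. I unload, open part way and lift off.

Emit:
carry_out:
  commands:
    - [[0,0.02,0,0,0,0],[0,0.02,0,0,0,0],[0,0.015,0,0,0,0],[0,0,0,0,0,0]]

```text
clock: 16.8
position: [0.5103, 0.1202, 0.0873]
ee_rot: [0.998, 0.07, -0.0, 0.001]
ft_force: [-1.3, -3.3, 9.4]
grip_width: 0.119
grasp_force: 49.6
```

Emit:
carry_out:
  commands:
    - [[0,0,0,0,0,0],[0,0,0,0,0,0],[0,0,0,0,0,0],[0,0,0,0,0,0],[0,0,0,0,0,0],[0,0,0,0,0,0],[0,0,0,0,0,0],[0,0,0,0,0,0]]
  hand: 0.25

```text
clock: 17.47
position: [0.5108, 0.1205, 0.087]
ee_rot: [0.998, 0.07, -0.0, 0.0]
ft_force: [-0.6, 0.9, 0.3]
grip_width: 0.376
grasp_force: 0.0
```

```bash
python3 q.py
```

```text
t 17.4667 p [0.5108 0.1205 0.087 ] yaw x 8.04 tz [-0. -0. -1.] F [-0.61  0.89  0.27] T [ 0.06 -0.03  0.02] w 0.376 g 0.0
axle [0.00631642 0.00198557] nose [0.15131526 0.00140641] -0.22885282070981836 Fdock 0.9676044107147795 0.4784940585180193
```

Emit:
carry_out:
  commands:
    - [[0,0,-0.2,0,0,0],[0,0,-0.3,0,0,0],[0,0,-0.4,0,0,0],[0,0,-0.5,0,0,0],[0,0,-0.5,0,0,0],[0,0,-0.5,0,0,0],[0,0,-0.5,0,0,0],[0,0,-0.5,0,0,0],[0,0.6,0,0,0,0],[0,0.6,0,0,0,0],[0,0.6,0,0,0,0],[0,0.6,0,0,0,0],[0,0.6,0,0,0,0],[0,0.6,0,0,0,0],[0,0.6,0,0,0,0],[0,0.6,0,0,0,0],[0,0,0,0,0,0],[0,0,0,0,0,0],[0,0,0,0,0,0]]

```text
clock: 19.05
position: [0.5378, -0.0688, 0.2239]
ee_rot: [0.998, 0.07, 0.0, -0.0]
ft_force: [-0.2, -0.2, -0.8]
grip_width: 0.375
grasp_force: 0.0
```

```bash
python3 - <<'E'
from plan import *
st(); a=snap('top','top3'); b=snap('side','side3')
A=cv2.resize(a[145:250,125:270],None,fx=2.8,fy=2.8,interpolation=cv2.INTER_CUBIC)
B=cv2.resize(b[200:400,200:400],None,fx=1.95,fy=1.95,interpolation=cv2.INTER_CUBIC)
s=np.zeros((400,800,3),np.uint8); s[:A.shape[0],:A.shape[1]]=A; s[:B.shape[0],408:408+B.shape[1]]=B
cv2.imwrite('pics/c3.png',s[:,:,::-1])
E
```

```text
t 19.05 p [ 0.5378 -0.0688  0.2239] yaw x 8.08 tz [ 0.001  0.    -1.   ] F [-0.16 -0.23 -0.79] T [ 0.04 -0.01 -0.02] w 0.375 g 0.0
```

View pics/c3.png

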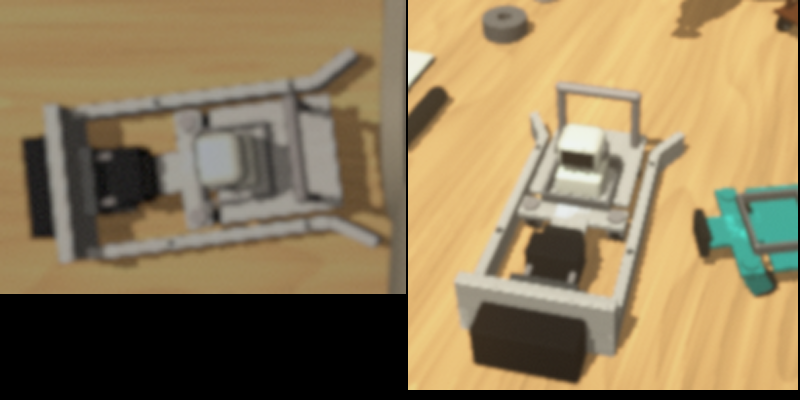

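The caddy sits between the rails, at crop (260,165), with its nose on the block at crop (155,178) and the head upright. The gripper is clear, so I hand in.

```bash
python3 -c "
from workcell import hand_in
print(hand_in())"
```

```text
the job is handed in; nothing more can be done
None
```

The job is handed in at about 19 s: by force feel and the final pictures, the caddy is docked with the contact block pressed fully home (about 11 N at the tool at most), the head is still standing and the gripper is clear; the judge's verdict was not shown.

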